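# Snap the white diffuser cover onto the work-lamp head

## Robot

A 6-joint arm with a two-finger parallel gripper is mounted at the origin on the work surface. World frame = base frame: x ahead of the robot, y to its left, z up, the work surface at z = 0. Lengths are in m, angles in rad, forces in N, time in s.
With the tool pointing down it reaches from about 0.35 to 0.775 m from the base axis. Payload 7.3 kg.
Tool frame: the origin (TCP) lies on the centre line of the jaws, within the pads' length; the fingertips stand 11 mm ahead of it and the grasp point (between the pads) lies 8 mm behind it; z points along the fingers, y is the direction in which the jaws open and shut (so a half turn about z gives the same grasp; the last joint's range is limited). The gripper opens to 92 mm and grips with 3 to 60 N. Pads are 19 mm wide; open, the fingers measure 130 mm over their backs; the gripper's body (75 mm by 190 mm) begins 47 mm behind the grasp point.
Start: joints at [1.189, 0.342, 1.524, -0, 1.275, -0.146], TCP at [0.123, 0.51, 0.238] pointing down, gripper open.
Joint ranges: [-2.53, 2.53], [-0.77, 2.02], [0.04, 2.7], [-1, 4.14], [0.28, 2.66], [-3.11, 3.11]. Speed limits (rad/s): [2.57, 2.57, 3.14, 3.14, 3.14, 3.14].

## Interface

Orientations are given as [roll, pitch, yaw] about the fixed x, y, z axes, in that order (R = Rz(yaw) Ry(pitch) Rx(roll)).
In Python, from cell import robot gives the robot as it stands.
- The arm moves only by the tool jog_arm, never from a script. Its argument "deltas" is one flat list of numbers, 6 for each row, row after row: the shift along the world's x, y, z in units of 0.1 m (1.0 is 0.1 m), then the turn, a rotation vector about the world's x, y, z in units of 90 degrees (1.0 is 90 degrees). A call has 1 to 5 rows; each row is the pose to reach, as a shift and turn from the pose commanded when the call began; what a row does not reach only later rows make up. A row lasts 1/12 s, in which the tool goes at most 41.7 mm and 7.16 degrees, less where a joint would pass 70% of its speed; a pose out of reach is approached as far as the arm can. A call with a number of a shift or a turn outside -1 to 1 is refused whole. A call with a gripper value outside its range is refused whole. "claw" is the opening, from 0 (shut) to 1 (fully open), set as the call begins (left out, the last holds). The fingers move at their own pace and stop on an object; "newtons" is the grip in N (left out, the last holds). Time passes only in rows, so rows that repeat a pose let the fingers close. It gives the time, the measured TCP pose, the force and the opening at its end, in the units of the state.
- robot.observe(): the state, without advancing time (a new reading comes with each control period).
- robot.read_camera(name): name is "scene" or "top" or "wrist"; returns the picture (384x512x3 uint8, red, green, blue); there is no depth.
- robot.camera_params(name): a dict with "fx", "fy", "cx", "cy" (pixels), "R" (3x3) and "t" (3): a world point X has camera coordinates R X + t. Camera axes: x right, y down, z forward; pixel columns grow to the right and rows downward; lengths in m; the calibration is good to about 2 mm. A picture is of the moment at which its call begins: read the wrist's pose just before it. camera_params takes no time and is no camera call; for the wrist camera it gives the pose at the moment of the call.
- robot.hand_in(): hands the job in, once; it reports no verdict.
The state is a dict: "time": time; "qpos": joint angles; "qvel": joint speeds; "joint_efforts": joint torques, N m; "tool_pos": TCP position; "tool_rot": TCP orientation; "contact_force": force on the tool from outside, world axes, zero at the start; "torque": the same for the moment, N m; "opening": finger opening in m.
Only numpy, scipy, OpenCV 4.12 (cv2) and the standard library are available. Lean on these libraries where they do the work, as an engineer would, in place of code of your own. Each camera call takes 0.05 s, during which the arm holds its last target. There are 200 camera calls.

## Task

Pick up the clip-on cover with the white diffuser, gripping it only lightly because it is brittle, set it squarely over the light engine of the lamp head that lies on its back on the bench, and press it straight down until both catches snap and it sits flush all round. Then keep pressing: finish with the gripper still pushing down on the snapped cover with about 10 N, well short of breaking it. Leave the amber cover and everything else on the bench alone.

Things in the scene. Friction and masses are not known exactly. Their poses are not given: they have to be found in the camera images.
- cover: Cover to be fitted: black frame 76 mm (x) by 49 mm (y) by 24 mm high, open below, white diffuser 62 x 36 mm in its top, 50 to 85 g. Starts open side down, yaw within 40 degrees. Origin: centre of its underside (rim); z up. Grip across the 49 mm width (fingers close along its y). Brittle: cracks if the fingers' forces on it add up to over 45 N (grip with under 20 N).
- cover_top (a point): Centre of the cover's top (white diffuser), 24 mm above its underside; axes as the cover's. A good point to press on with closed fingers. Inside, the cover is 44 mm wide (y); walls 2.5 mm; an inward bead along the foot of each short wall, 63 mm between the beads. It fits the lamp either way round (half a turn).
- lamp_seat (a point): Centre of the lamp head's flat ledge, 40 mm above the bench, on which the cover's rim must end; z up, x along the lamp's long side, yaw within 30 degrees. The lamp head is fixed: teal housing 92 mm (x) by 66 mm (y) on a steel plate 104 x 78 mm. Laid over the engine, the cover stops on two catches with its underside about 9.5 mm above the ledge.
- engine_top (a point): Centre of the top of the lamp's grey light engine (eight yellow LED squares), 19.5 mm above the ledge. The engine rises from the ledge, 60 mm (x) by 41 mm (y), its top 5.5 mm tapered to 54 x 34 mm; the cover slips over it with 1.5 mm of play per side. Pushed on from the catches, it resists with some 6 N (up to 12 N off-centre), then snaps down to the ledge; one end may snap before the other, so push on until both have.
- catch_a (a joint): Sprung steel catch on the engine's +x side, its middle 7.9 mm above the ledge, standing out 3.7 mm. Value in m: 0 when out, about 0.002 as the cover's bead pushes it in, back to 0 once the cover has snapped home.
- catch_b (a joint): The same for the catch on the lamp's -x side.
- amber_cover: A spare cover of the same shape and size with an amber (orange) diffuser; leave it alone. Origin: centre of its underside.
- pliers: Red-handled pliers lying on the bench, about 210 mm long; leave alone.
- mallet: Hammer with a light wood handle, 260 mm long; leave alone.
- awl: Wood-handled awl, 180 mm long; leave alone.
- brush: Wood-handled brush, 190 mm long; leave alone.
- dye_jar: Amber glass jar with a steel cap, 62 mm wide, 80 mm high; leave alone.
- concho_tray: Dark wooden tray 130 x 100 x 22 mm with rows of silver concho buttons; leave alone.
- wax_puck: Yellow wax puck, 56 mm wide, 22 mm high; leave alone.
Not all that is in view belongs to the job. Leave any red look-alike of the cover alone.

How it is judged:
By the outcome, as a careful person would: the job done as asked, in the order asked, and still so for the second after the job is handed in, while the arm keeps its last pose, push and grip.
It also fails if it takes over 54 s, if anything falls off the work surface, if the arm or the gripper's body presses on something with over 40 N, if the wrist force passes 120 N, or if a joint passes its speed limit or range.

## Working session

There is one attempt and no reset: what is moved stays moved. The work goes in short steps, Python scripts to look and compute and a tool call to move; the robot and the scene stay as the last step left them, time stands still between calls to the robot, and variables do not carry over. Pictures are saved under pics/ and viewed, about 8 in all and at most 12, crops included, and the job is handed in when it is done.

Besides the shell and the picture viewer there is one more tool, called after "Emit:" by a JSON object that holds its "name" and its "arguments", one argument or row to a line. jog_arm: Moves the arm, as the interface text tells. Its arguments: {"type":"object","properties":{"deltas":{"type":"array","items":{"type":"number"}},"claw":{"type":"number"},"newtons":{"type":"number"}},"required":["deltas"]}

```bash
mkdir -p pics; ls
python3 - <<'E'
from cell import robot
import cv2
print(robot.observe())
for n in ("scene","top"):
    im=robot.read_camera(n); cv2.imwrite(f"pics/{n}0.png",im[:,:,::-1]); print(n,robot.camera_params(n))
a=cv2.imread("pics/scene0.png");b=cv2.imread("pics/top0.png")
cv2.imwrite("pics/both0.png",cv2.resize(b,(800,600),interpolation=cv2.INTER_CUBIC))
E
```

```text
pics
{'time': 0.0, 'qpos': array([ 1.18904051e+00,  3.42730300e-01,  1.52504729e+00,  2.33427135e-05,
        1.27541263e+00, -1.46014389e-01]), 'qvel': array([ 0.00028042,  0.0012337 , -0.00097596, -0.00027464,  0.00087883,
       -0.00155993]), 'joint_efforts': array([-1.03704246e-03, -4.31245708e+01, -2.44220906e+01,  7.17262086e-02,
        5.59456449e-02, -1.23304726e-04]), 'tool_pos': array([0.12244651, 0.51010185, 0.23703046]), 'tool_rot': array([-3.14001533e+00, -2.54523427e-04,  2.90584421e+00]), 'contact_force': array([ 0.13386792,  0.04842436, -0.41874532]), 'torque': array([-0.02612271,  0.0063396 , -0.0665968 ]), 'opening': 0.09180438648009354}
scene {'fx': 451.98678882832337, 'fy': 451.98678882832337, 'cx': 250.98095334708506, 'cy': 191.19460090674903, 'R': array([[-0.61090834,  0.79158458,  0.01359589],
       [ 0.63680044,  0.50151174, -0.58563741],
       [-0.47040004, -0.34911291, -0.81045912]]), 't': array([ 0.32165961, -0.31758816,  1.60563607])}
top {'fx': 359.00723403916487, 'fy': 359.00723403916487, 'cx': 252.39472402085204, 'cy': 189.88637713073106, 'R': array([[ 0.00542161, -0.99997853,  0.00367969],
       [-0.99320724, -0.00581253, -0.11621357],
       [ 0.11623246, -0.00302463, -0.99321743]]), 't': array([-0.00405556,  0.53923388,  1.1326498 ])}
```

View pics/both0.png

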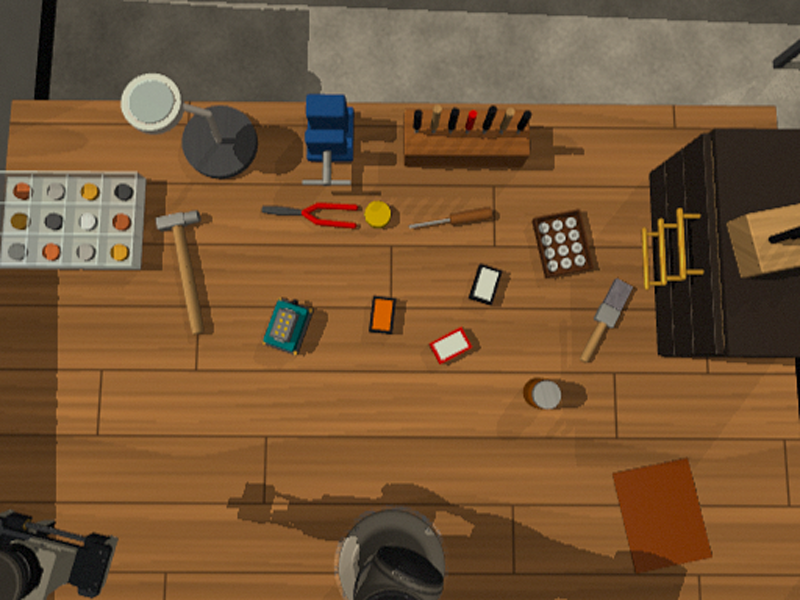

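View pics/scene0.png

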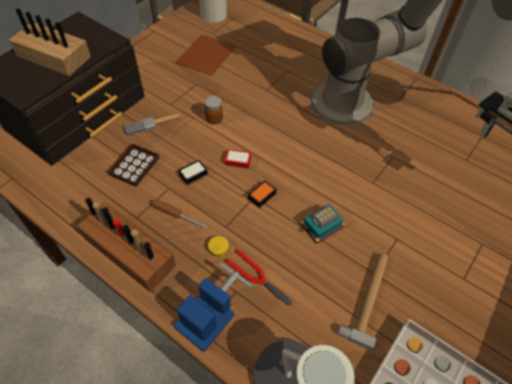

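The top view shows the black-framed white cover at about (487,284) in the 800 px view. The amber cover is at (382,314), the red look-alike at (451,345) and the lamp at (288,326). I'll measure these by ray casting.

```bash
cat > h.py <<'E'
import numpy as np, cv2
from cell import robot
def ray(P,uv,z):
    "pixels (N,2) -> world points on plane z"
    uv=np.atleast_2d(uv).astype(float)
    d=np.c_[(uv[:,0]-P['cx'])/P['fx'],(uv[:,1]-P['cy'])/P['fy'],np.ones(len(uv))]@P['R']
    c=-P['R'].T@P['t']
    return c+d*((z-c[2])/d[:,2])[:,None]
def proj(P,X):
    x=np.atleast_2d(X)@P['R'].T+P['t']
    return np.c_[x[:,0]/x[:,2]*P['fx']+P['cx'],x[:,1]/x[:,2]*P['fy']+P['cy']]
def rect(P,mask,z,minarea=20):
    "min-area rectangles of mask blobs cast on plane z: centre, sides, yaw of long side"
    out=[]
    for c in cv2.findContours(mask.astype(np.uint8),cv2.RETR_EXTERNAL,cv2.CHAIN_APPROX_NONE)[0]:
        if cv2.contourArea(c)<minarea: continue
        w=ray(P,c[:,0],z)[:,:2]
        (cx,cy),(a,b),t=cv2.minAreaRect((w*1000).astype(np.float32))
        if a<b: a,b,t=b,a,t+90
        out.append((round(cx,1),round(cy,1),round(a,1),round(b,1),round((t+90)%180-90,1),c[:,0].mean(0).round(0).tolist()))
    return out
E
python3 - <<'E'
from h import *
P=robot.camera_params("top"); im=cv2.imread("pics/top0.png"); h=cv2.cvtColor(im,cv2.COLOR_BGR2HSV)
roi=np.zeros(h.shape[:2],bool); roi[150:260,150:340]=1
print("white",rect(P,roi&(h[...,1]<70)&(h[...,2]>150),.024))
print("teal",rect(P,roi&(h[...,0]>75)&(h[...,0]<100)&(h[...,1]>90),.04))
print(ray(P,[[311.7,181.8]],.024),ray(P,[[184,208.6]],.05))
W=robot.camera_params("wrist"); o=robot.observe(); c=-W['R'].T@W['t']; print(W, c-o['tool_pos'])
E
```

```text
white [(441.9, -116.7, 61.1, 34.3, -61.9, [288.0, 220.0]), (570.2, -192.6, 59.9, 35.0, -18.4, [311.0, 181.0])]
teal [(478.5, 220.7, 93.3, 69.4, -18.5, [183.0, 208.0])]
[[ 0.56791156 -0.19506166  0.024     ]] [[0.4761024  0.21545372 0.05      ]]
{'fx': 267.87519214239205, 'fy': 267.87519214239205, 'cx': 255.31334287127277, 'cy': 189.6101938498505, 'R': array([[ 0.23236096,  0.97262862, -0.00139963],
       [ 0.94081815, -0.22439596,  0.2539836 ],
       [ 0.24671765, -0.06033267, -0.96720751]]), 't': array([-0.52459046, -0.03173938,  0.38926608])} [-0.06679763  0.01646827  0.14672655]
```

The cover is near (0.570, -0.193) with yaw about -18°. The lamp is near (0.478, 0.221) with yaw about -18.5°. I'll go over the lamp first and look from close by.

Emit:
{"name": "jog_arm", "arguments": {
  "deltas": [0.3, -0.24, 0, 0, 0, -0.02, 0.6, -0.48, 0, 0, 0, -0.04, 0.9, -0.72, 0, 0, 0, -0.055],
  "claw": 1
}}

```text
time: 0.35
tool_pos: [0.2129, 0.4375, 0.2373]
tool_rot: [-3.141, -0.0, 2.82]
contact_force: [1.2, 0.6, 0.4]
opening: 0.0917
```

Emit:
{"name": "jog_arm", "arguments": {
  "deltas": [0.3, -0.24, 0, 0, 0, 0, 0.6, -0.48, 0, 0, 0, 0, 0.9, -0.72, 0, 0, 0, 0]
}}

```text
time: 0.6
tool_pos: [0.3036, 0.365, 0.2375]
tool_rot: [-3.141, -0.0, 2.82]
contact_force: [0.4, -0.1, -0.7]
opening: 0.0917
```

Emit:
{"name": "jog_arm", "arguments": {
  "deltas": [0.3, -0.24, 0, 0, 0, 0, 0.6, -0.48, 0, 0, 0, 0, 0.9, -0.72, 0, 0, 0, 0]
}}

```text
time: 0.85
tool_pos: [0.3936, 0.2929, 0.2376]
tool_rot: [-3.141, -0.0, 2.819]
contact_force: [1.8, 0.6, -1.0]
opening: 0.0919
```

Emit:
{"name": "jog_arm", "arguments": {
  "deltas": [0.3, -0.24, -0.1, 0, 0, 0, 0.6, -0.48, -0.2, 0, 0, 0, 0.86, -0.72, -0.3, 0, 0, 0, 0.86, -0.72, -0.4, 0, 0, 0, 0.86, -0.72, -0.4, 0, 0, 0]
}}

```text
time: 1.27
tool_pos: [0.4784, 0.2208, 0.1951]
tool_rot: [-3.139, -0.004, 2.816]
contact_force: [-1.3, 0.3, 0.6]
opening: 0.0919
```

Run:
```python
from h import *
import pickle
o=robot.observe(); W=robot.camera_params("wrist"); im=robot.read_camera("wrist")[:,:,::-1]
cv2.imwrite("pics/w1.png",im); pickle.dump(W,open("w1.pkl","wb"))
print(o['time'],o['tool_pos'],np.degrees(o['tool_rot']),np.abs(o['qvel']).max())
h=cv2.cvtColor(im,cv2.COLOR_BGR2HSV)
print("teal",rect(W,(h[...,0]>75)&(h[...,0]<100)&(h[...,1]>90),.04,500))
print("yel",rect(W,(h[...,0]>15)&(h[...,0]<35)&(h[...,1]>90)&(h[...,2]>150),.0595,10))
```

```text
1.2667 [0.4783773  0.22078689 0.19514523] [-179.84777016   -0.23306782  161.33764988] 0.0520700698367549
teal [(477.2, 222.6, 90.8, 64.8, -18.5, [257.0, 179.0])]
yel [(783.5, 306.5, 21.5, 3.2, 0.7, [390.0, 377.0]), (738.3, 282.4, 19.4, 12.9, 77.5, [366.0, 357.0]), (617.3, 261.0, 72.1, 16.3, 71.5, [325.0, 285.0]), (600.2, 224.1, 116.0, 21.3, -89.1, [291.0, 278.0]), (571.4, 140.2, 141.8, 35.0, 71.5, [209.0, 275.0]), (614.2, 368.6, 55.5, 14.0, -14.3, [415.0, 256.0]), (497.7, 28.4, 61.7, 28.7, -31.4, [103.0, 251.0]), (573.3, 338.0, 21.6, 13.4, 71.5, [382.0, 230.0]), (581.4, 442.2, 16.9, 9.6, 89.2, [476.0, 208.0]), (499.7, 222.9, 5.8, 5.5, -18.5, [263.0, 202.0]), (495.1, 209.3, 5.8, 5.5, -18.7, [250.0, 202.0]), (487.8, 226.9, 5.7, 5.5, -18.3, [263.0, 191.0]), (483.2, 213.4, 5.7, 5.5, -18.7, [250.0, 191.0]), (475.0, 231.0, 5.5, 5.4, -18.3, [263.0, 179.0]), (470.6, 217.7, 5.5, 5.4, -18.7, [250.0, 179.0]), (532.7, 250.7, 252.3, 56.8, 90.0, [317.0, 209.0]), (548.6, 451.2, 48.3, 10.2, -88.8, [480.0, 179.0]), (462.6, 235.1, 5.4, 5.3, -18.3, [264.0, 168.0]), (458.0, 221.5, 6.4, 5.4, 71.4, [250.0, 167.0]), (467.9, 131.5, 79.8, 62.8, -88.3, [179.0, 195.0]), (524.9, 453.5, 68.4, 27.3, -89.0, [481.0, 158.0]), (340.8, -2.4, 12.5, 5.6, -79.1, [9.0, 130.0]), (492.9, 451.4, 76.3, 9.9, -89.3, [473.0, 129.0]), (516.5, 403.6, 112.0, 83.9, -17.1, [435.0, 147.0]), (459.2, 410.2, 11.8, 6.6, 64.7, [427.0, 109.0]), (456.1, 421.5, 21.4, 7.7, 71.4, [439.0, 104.0]), (436.9, 426.1, 78.7, 17.3, -88.7, [441.0, 79.0]), (445.7, 176.2, 409.1, 105.4, 90.0, [261.0, 136.0]), (407.9, 442.0, 111.5, 31.2, -89.0, [456.0, 44.0]), (335.4, 211.8, 506.3, 105.5, -90.0, [203.0, 56.0])]
```

View pics/w1.png

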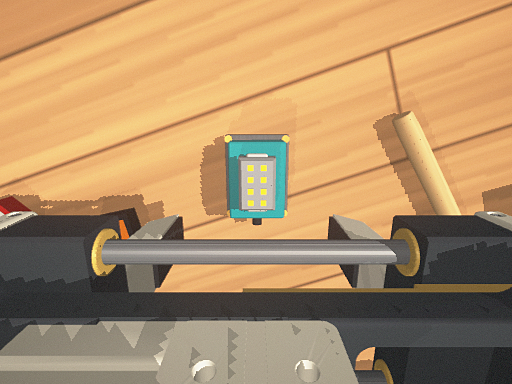

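The wrist view shows the lamp, with LEDs at columns 250–263 and rows 167–202. That puts the engine centre near (0.479, 0.222) with yaw -18.5°. Next I'll look at the cover from the same relative pose.

Emit:
{"name": "jog_arm", "arguments": {
  "deltas": [0.08, -0.33, 0, 0, 0, 0, 0.16, -0.66, 0, 0, 0, 0, 0.23, -1.0, 0, 0, 0, 0]
}}

```text
time: 1.57
tool_pos: [0.5011, 0.1233, 0.1985]
tool_rot: [3.141, 0.001, 2.823]
contact_force: [1.7, 0.6, 0.0]
opening: 0.0915
```

Emit:
{"name": "jog_arm", "arguments": {
  "deltas": [0.08, -0.33, 0, 0, 0, 0, 0.16, -0.66, 0, 0, 0, 0, 0.23, -1.0, 0, 0, 0, 0]
}}

```text
time: 1.82
tool_pos: [0.5245, 0.0228, 0.1987]
tool_rot: [3.141, 0.001, 2.822]
contact_force: [0.7, 0.4, -0.7]
opening: 0.0916
```

Emit:
{"name": "jog_arm", "arguments": {
  "deltas": [0.08, -0.33, 0, 0, 0, 0, 0.16, -0.66, 0, 0, 0, 0, 0.23, -1.0, 0, 0, 0, 0]
}}

```text
time: 2.07
tool_pos: [0.5478, -0.0772, 0.1988]
tool_rot: [3.141, 0.001, 2.822]
contact_force: [1.0, 0.1, -0.7]
opening: 0.0918
```

Emit:
{"name": "jog_arm", "arguments": {
  "deltas": [0.08, -0.33, 0, 0, 0, 0, 0.16, -0.66, 0, 0, 0, 0, 0.23, -1.0, -0.2, 0, 0, 0, 0.23, -1.0, -0.4, 0, 0, 0, 0.23, -1.0, -0.4, 0, 0, 0]
}}

```text
time: 2.48
tool_pos: [0.5689, -0.1768, 0.1545]
tool_rot: [3.14, -0.006, 2.818]
contact_force: [-1.3, 1.5, -1.1]
opening: 0.0918
```

Run:
```python
from h import *
import pickle
o=robot.observe(); W=robot.camera_params("wrist"); im=robot.read_camera("wrist")[:,:,::-1]
cv2.imwrite("pics/w2.png",im); pickle.dump(W,open("w2.pkl","wb"))
print(o['time'],o['tool_pos'],np.degrees(o['tool_rot']),np.abs(o['qvel']).max())
h=cv2.cvtColor(im,cv2.COLOR_BGR2HSV)
m=(h[...,1]<60)&(h[...,2]>170); m[238:]=0
print("white",rect(W,m,.024,300))
m=(h[...,2]<70); m[238:]=0
print("black",rect(W,m,.024,300))
```

```text
2.4833 [ 0.56893341 -0.17676644  0.15452275] [179.93730578  -0.36558127 161.48459407] 0.07569971437885646
white [(648.3, -83.8, 60.9, 14.7, 49.6, [356.0, 227.0]), (569.2, -193.7, 62.1, 36.3, -18.4, [240.0, 191.0]), (440.7, -118.8, 62.2, 36.4, -62.3, [271.0, 40.0])]
black [(681.6, 16.9, 135.0, 24.9, 71.5, [448.0, 227.0]), (542.5, -397.9, 134.1, 26.1, 71.5, [63.0, 227.0])]
```

View pics/w2.png

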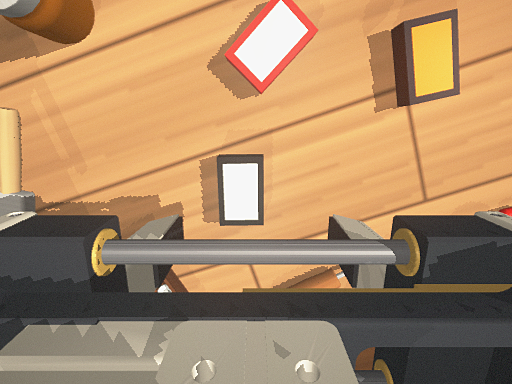

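The cover is at columns 217–263 and rows 155–225. It measures (0.5692, -0.1937) with yaw -18.4°, and its diffuser comes out at 62.1×36.3 mm, so the scale is right. I'll move above it and settle.

Emit:
{"name": "jog_arm", "arguments": {
  "deltas": [-0.01, -0.16, -0.3, 0, 0, 0, -0.01, -0.16, -0.6, 0, 0, 0, -0.01, -0.16, -0.9, 0, 0, 0, -0.01, -0.16, -0.9, 0, 0, 0, -0.01, -0.16, -0.9, 0, 0, 0]
}}

```text
time: 2.95
tool_pos: [0.5697, -0.1916, 0.0685]
tool_rot: [3.141, -0.002, 2.822]
contact_force: [0.8, 0.5, 0.9]
opening: 0.0918
```

Emit:
{"name": "jog_arm", "arguments": {
  "deltas": [0, 0, 0, 0, 0, 0, 0, 0, 0, 0, 0, 0, 0, 0, 0, 0, 0, 0]
}}

```text
time: 3.2
tool_pos: [0.5709, -0.1936, 0.0702]
tool_rot: [-3.141, 0.004, 2.82]
contact_force: [1.0, -0.4, 1.0]
opening: 0.0918
```

Run:
```python
from h import *
o=robot.observe(); W=robot.camera_params("wrist"); im=robot.read_camera("wrist")[:,:,::-1]
cv2.imwrite("pics/w3.png",im)
print(o['time'],o['tool_pos'],np.degrees(o['tool_rot']),o['contact_force'])
h=cv2.cvtColor(im,cv2.COLOR_BGR2HSV)
m=(h[...,1]<60)&(h[...,2]>170); m[238:]=0
print("white",rect(W,m,.024,300))
```

```text
3.2 [ 0.57090439 -0.19355868  0.07018745] [-179.97784631    0.22524157  161.58122771] [ 0.95356304 -0.43590811  0.99261946]
white [(606.9, -122.3, 42.1, 10.1, 54.2, [356.0, 227.0]), (565.2, -192.2, 52.5, 36.5, -18.1, [255.0, 204.0]), (446.0, -128.8, 39.6, 36.3, -62.2, [290.0, 14.0])]
```

The occlusion-corrected centre agrees: (0.5697, -0.1937), with the TCP over it. Descending and gripping at 10 N.

Emit:
{"name": "jog_arm", "arguments": {
  "deltas": [0, 0, -0.18, 0, 0, 0, 0, 0, -0.36, 0, 0, 0, 0, 0, -0.5, 0, 0, 0, 0, 0, -0.53, 0, 0, 0, 0, 0, -0.53, 0, 0, 0]
}}

```text
time: 3.67
tool_pos: [0.5693, -0.1934, 0.0145]
tool_rot: [3.141, -0.001, 2.819]
contact_force: [0.4, 0.3, -0.5]
opening: 0.0922
```

Emit:
{"name": "jog_arm", "arguments": {
  "deltas": [0, 0, 0, 0, 0, 0, 0, 0, 0, 0, 0, 0]
}}

```text
time: 3.83
tool_pos: [0.5705, -0.1939, 0.0161]
tool_rot: [-3.141, 0.002, 2.819]
contact_force: [0.4, -0.2, 0.6]
opening: 0.0916
```

Emit:
{"name": "jog_arm", "arguments": {
  "deltas": [0, 0, 0, 0, 0, 0, 0, 0, 0, 0, 0, 0, 0, 0, 0, 0, 0, 0, 0, 0, 0, 0, 0, 0, 0, 0, 0, 0, 0, 0],
  "claw": 0.4,
  "newtons": 10
}}

```text
time: 4.25
tool_pos: [0.5697, -0.1935, 0.0149]
tool_rot: [3.142, 0.0, 2.819]
contact_force: [-0.6, 0.2, 0.7]
opening: 0.0628
```

Emit:
{"name": "jog_arm", "arguments": {
  "deltas": [0, 0, 0, 0, 0, 0, 0, 0, 0, 0, 0, 0, 0, 0, 0, 0, 0, 0, 0, 0, 0, 0, 0, 0, 0, 0, 0, 0, 0, 0]
}}

```text
time: 4.67
tool_pos: [0.5696, -0.1935, 0.0147]
tool_rot: [3.141, -0.0, 2.819]
contact_force: [0.1, -0.0, 0.2]
opening: 0.0491
```

Gripped, with an opening of 49.1 mm. Lifting and carrying it to the lamp.

Emit:
{"name": "jog_arm", "arguments": {
  "deltas": [0, 0, 0.2, 0, 0, 0, 0, 0, 0.4, 0, 0, 0, 0, 0, 0.6, 0, 0, 0, 0, 0, 0.8, 0, 0, 0, 0, 0, 1.0, 0, 0, 0]
}}

```text
time: 5.08
tool_pos: [0.5694, -0.1934, 0.1155]
tool_rot: [3.141, -0.0, 2.819]
contact_force: [-0.1, -0.4, -1.0]
opening: 0.049
```

Emit:
{"name": "jog_arm", "arguments": {
  "deltas": [-0.04, 0.2, 0, 0, 0, 0, -0.08, 0.4, 0, 0, 0, 0, -0.13, 0.6, 0, 0, 0, 0, -0.17, 0.8, 0, 0, 0, 0, -0.22, 1.0, 0, 0, 0, 0]
}}

```text
time: 5.5
tool_pos: [0.5473, -0.0926, 0.1147]
tool_rot: [3.141, 0.0, 2.819]
contact_force: [0.6, -0.3, -0.2]
opening: 0.0496
```

Emit:
{"name": "jog_arm", "arguments": {
  "deltas": [-0.04, 0.2, 0, 0, 0, 0, -0.08, 0.4, 0, 0, 0, 0, -0.13, 0.6, 0, 0, 0, 0, -0.17, 0.8, 0, 0, 0, 0, -0.22, 1.0, 0, 0, 0, 0]
}}

```text
time: 5.92
tool_pos: [0.5254, 0.0074, 0.1147]
tool_rot: [3.141, 0.0, 2.819]
contact_force: [0.3, -0.1, -0.2]
opening: 0.0491
```

Emit:
{"name": "jog_arm", "arguments": {
  "deltas": [-0.04, 0.2, 0, 0, 0, 0, -0.08, 0.4, 0, 0, 0, 0, -0.13, 0.6, 0, 0, 0, 0, -0.17, 0.8, 0, 0, 0, 0, -0.22, 1.0, 0, 0, 0, 0]
}}

```text
time: 6.33
tool_pos: [0.5034, 0.1074, 0.1147]
tool_rot: [3.141, 0.0, 2.819]
contact_force: [0.4, 0.1, -0.4]
opening: 0.049
```

Emit:
{"name": "jog_arm", "arguments": {
  "deltas": [-0.06, 0.25, 0, 0, 0, 0, -0.12, 0.5, 0, 0, 0, 0, -0.18, 0.8, 0, 0, 0, 0, -0.24, 1.0, 0, 0, 0, 0, -0.24, 1.0, 0, 0, 0, 0]
}}

```text
time: 6.75
tool_pos: [0.4783, 0.2097, 0.1147]
tool_rot: [3.141, -0.001, 2.823]
contact_force: [0.1, 0.2, 0.1]
opening: 0.0494
```

Emit:
{"name": "jog_arm", "arguments": {
  "deltas": [0, 0.08, 0, 0, 0, 0, 0, 0.15, 0, 0, 0, 0, 0, 0.15, 0, 0, 0, 0, 0, 0.15, 0, 0, 0, 0, 0, 0.15, 0, 0, 0, 0]
}}

```text
time: 7.17
tool_pos: [0.4799, 0.2208, 0.1147]
tool_rot: [-3.141, -0.0, 2.819]
contact_force: [-0.3, 0.1, -0.2]
opening: 0.0486
```

Run:
```python
from h import *
import pickle
o=robot.observe(); W=robot.camera_params("wrist"); im=robot.read_camera("wrist")[:,:,::-1]; P=robot.camera_params("top")
t=robot.read_camera("top")[:,:,::-1]; cv2.imwrite("pics/t4.png",t)
cv2.imwrite("pics/w4.png",im); pickle.dump(W,open("w4.pkl","wb"))
print(o['time'],o['tool_pos'],np.degrees(o['tool_rot']),o['contact_force'],o['opening'])
h=cv2.cvtColor(im,cv2.COLOR_BGR2HSV)
m=(h[...,1]<60)&(h[...,2]>170); m[238:]=0
print("white",rect(W,m,o['tool_pos'][2]-.0148+.024,150))
s=cv2.resize(t[160:256,136:240],None,fx=4,fy=4,interpolation=cv2.INTER_CUBIC)
cv2.imwrite("pics/v4.png",np.hstack([im[130:280,150:400],np.zeros((150,5,3),np.uint8),cv2.resize(s,(163,150))]).repeat(2,0).repeat(2,1)[:, :800])
```

```text
7.1667 [0.47986559 0.22084412 0.11466113] [-1.79989537e+02 -2.80680096e-03  1.61497021e+02] [-0.3196012   0.0881566  -0.20417601] 0.04863244683950624
white [(426.7, 101.5, 23.8, 14.7, 71.6, [19.0, 225.0]), (462.7, 226.5, 36.4, 25.4, 71.6, [255.0, 215.0])]
```

View pics/v4.png

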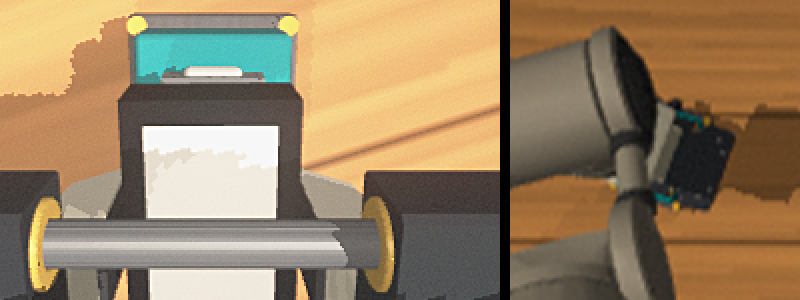

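The held cover is centred on the TCP to 0.2 mm by the camera. The lamp's corner screws (mid column 256.2 against the cover's 255.0) confirm the engine lies about 0.85 mm to +y. I'll correct by (-0.9, +1.2) mm and lower slowly.

Emit:
{"name": "jog_arm", "arguments": {
  "deltas": [-0.009, 0.012, 0, 0, 0, 0, -0.009, 0.012, -0.1, 0, 0, 0, -0.009, 0.012, -0.2, 0, 0, 0, -0.009, 0.012, -0.3, 0, 0, 0, -0.009, 0.012, -0.34, 0, 0, 0]
}}

```text
time: 7.68
tool_pos: [0.4776, 0.2223, 0.0785]
tool_rot: [-3.14, -0.003, 2.819]
contact_force: [0.8, -0.4, -0.8]
opening: 0.0486
```

Emit:
{"name": "jog_arm", "arguments": {
  "deltas": [0, 0, -0.02, 0, 0, 0, 0, 0, -0.04, 0, 0, 0, 0, 0, -0.06, 0, 0, 0, 0, 0, -0.08, 0, 0, 0, 0, 0, -0.08, 0, 0, 0]
}}

```text
time: 8.1
tool_pos: [0.4787, 0.2227, 0.0726]
tool_rot: [3.142, -0.0, 2.819]
contact_force: [-0.8, -0.1, -0.3]
opening: 0.0488
```

Emit:
{"name": "jog_arm", "arguments": {
  "deltas": [0, 0, -0.01, 0, 0, 0, 0, 0, -0.02, 0, 0, 0, 0, 0, -0.03, 0, 0, 0, 0, 0, -0.04, 0, 0, 0, 0, 0, -0.04, 0, 0, 0]
}}

```text
time: 8.52
tool_pos: [0.4786, 0.2227, 0.0686]
tool_rot: [-3.142, -0.0, 2.819]
contact_force: [0.9, 0.3, -0.6]
opening: 0.0488
```

Emit:
{"name": "jog_arm", "arguments": {
  "deltas": [0, 0, -0.01, 0, 0, 0, 0, 0, -0.02, 0, 0, 0, 0, 0, -0.03, 0, 0, 0, 0, 0, -0.035, 0, 0, 0, 0, 0, -0.035, 0, 0, 0]
}}

```text
time: 8.93
tool_pos: [0.4787, 0.2227, 0.0651]
tool_rot: [-3.141, -0.0, 2.819]
contact_force: [0.1, 0.8, -0.3]
opening: 0.0489
```

Emit:
{"name": "jog_arm", "arguments": {
  "deltas": [0, 0, -0.005, 0, 0, 0, 0, 0, -0.01, 0, 0, 0, 0, 0, -0.01, 0, 0, 0]
}}

```text
time: 9.18
tool_pos: [0.4789, 0.2227, 0.0643]
tool_rot: [3.141, 0.0, 2.819]
contact_force: [-0.2, -0.9, -0.8]
opening: 0.0489
```

Emit:
{"name": "jog_arm", "arguments": {
  "deltas": [0, 0, -0.005, 0, 0, 0, 0, 0, -0.01, 0, 0, 0, 0, 0, -0.01, 0, 0, 0]
}}

```text
time: 9.43
tool_pos: [0.4791, 0.2228, 0.0636]
tool_rot: [3.141, 0.001, 2.819]
contact_force: [-0.1, -0.5, 4.0]
opening: 0.049
```

Emit:
{"name": "jog_arm", "arguments": {
  "deltas": [0, 0, -0.005, 0, 0, 0, 0, 0, -0.01, 0, 0, 0, 0, 0, -0.01, 0, 0, 0]
}}

```text
time: 9.68
tool_pos: [0.4792, 0.2228, 0.0627]
tool_rot: [3.141, 0.001, 2.819]
contact_force: [0.8, 0.0, 3.9]
opening: 0.0489
```

Run:
```python
from h import *
o=robot.observe(); W=robot.camera_params("wrist"); im=robot.read_camera("wrist")[:,:,::-1]
cv2.imwrite("pics/w5.png",im)
print(o['time'],o['tool_pos'],o['contact_force'],o['torque'],o['opening'])
h=cv2.cvtColor(im,cv2.COLOR_BGR2HSV)
m=(h[...,1]<60)&(h[...,2]>170); m[238:]=0
print("white",rect(W,m,o['tool_pos'][2]-.0148+.024,150))
cv2.imwrite("pics/v5.png",cv2.resize(im[120:280,150:400],None,fx=3,fy=3))
```

```text
9.6833 [0.47917644 0.22284373 0.06266086] [0.75325669 0.03583205 3.8976498 ] [-0.00879146  0.00574814 -0.0011622 ] 0.048902143830211686
white [(479.2, 257.0, 20.4, 11.6, 46.6, [316.0, 228.0]), (426.0, 103.6, 23.8, 14.7, 71.6, [19.0, 225.0]), (461.9, 228.5, 36.4, 25.4, 71.6, [255.0, 215.0])]
```

View pics/v5.png

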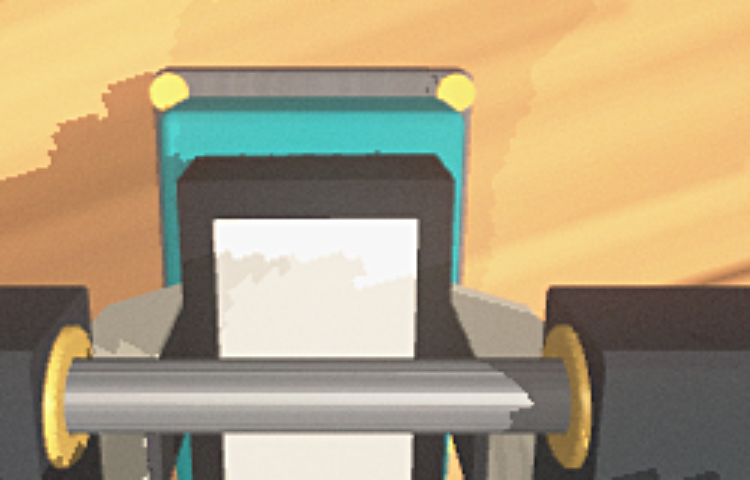

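The cover sits on the catches: contact came with the rim at about 49.5 mm, as expected, at 4 N. It looks square in the view (cover columns 178–455 inside the housing). Releasing, rising and closing the fingers above it.

Emit:
{"name": "jog_arm", "arguments": {
  "deltas": [0, 0, 0.005, 0, 0, 0, 0, 0, 0.008, 0, 0, 0, 0, 0, 0.008, 0, 0, 0, 0, 0, 0.008, 0, 0, 0, 0, 0, 0.008, 0, 0, 0],
  "claw": 0.75
}}

```text
time: 10.15
tool_pos: [0.4785, 0.2226, 0.0628]
tool_rot: [-3.141, -0.001, 2.819]
contact_force: [0.8, -0.9, 0.3]
opening: 0.0686
```

Emit:
{"name": "jog_arm", "arguments": {
  "deltas": [0, 0, 0.05, 0, 0, 0, 0, 0, 0.15, 0, 0, 0, 0, 0, 0.3, 0, 0, 0, 0, 0, 0.4, 0, 0, 0, 0, 0, 0.4, 0, 0, 0]
}}

```text
time: 10.57
tool_pos: [0.4803, 0.2232, 0.1058]
tool_rot: [3.139, 0.004, 2.819]
contact_force: [-0.2, 0.5, 0.9]
opening: 0.0686
```

Emit:
{"name": "jog_arm", "arguments": {
  "deltas": [0, 0, 0, 0, 0, 0, 0, 0, 0, 0, 0, 0, 0, 0, 0, 0, 0, 0, 0, 0, 0, 0, 0, 0, 0, 0, 0, 0, 0, 0],
  "claw": 0
}}

```text
time: 10.98
tool_pos: [0.4785, 0.2226, 0.1025]
tool_rot: [-3.141, -0.001, 2.819]
contact_force: [-0.1, -0.2, -0.1]
opening: 0.0402
```

Emit:
{"name": "jog_arm", "arguments": {
  "deltas": [0, 0, 0, 0, 0, 0, 0, 0, 0, 0, 0, 0, 0, 0, 0, 0, 0, 0, 0, 0, 0, 0, 0, 0, 0, 0, 0, 0, 0, 0]
}}

```text
time: 11.4
tool_pos: [0.4787, 0.2227, 0.103]
tool_rot: [3.142, 0.0, 2.819]
contact_force: [0.1, -0.2, -0.3]
opening: 0.007
```

Run:
```python
from h import *
o=robot.observe(); W=robot.camera_params("wrist"); im=robot.read_camera("wrist")[:,:,::-1]
cv2.imwrite("pics/w6.png",im)
print(o['time'],o['tool_pos'],o['contact_force'],o['torque'],o['opening'])
h=cv2.cvtColor(im,cv2.COLOR_BGR2HSV)
m=(h[...,1]<60)&(h[...,2]>170); m[238:]=0
print("white",rect(W,m,.0735,150))
cv2.imwrite("pics/v6.png",cv2.resize(im[120:280,150:400],None,fx=3,fy=3))
```

```text
11.4 [0.4787498  0.22270657 0.10301138] [ 0.11432441 -0.15533556 -0.26402307] [ 0.02507579 -0.04666021  0.04312118] 0.007022545174396867
white [(429.0, 63.6, 30.5, 18.9, 71.6, [20.0, 225.0]), (468.7, 226.2, 46.4, 36.2, -19.4, [256.0, 208.0])]
```

View pics/v6.png

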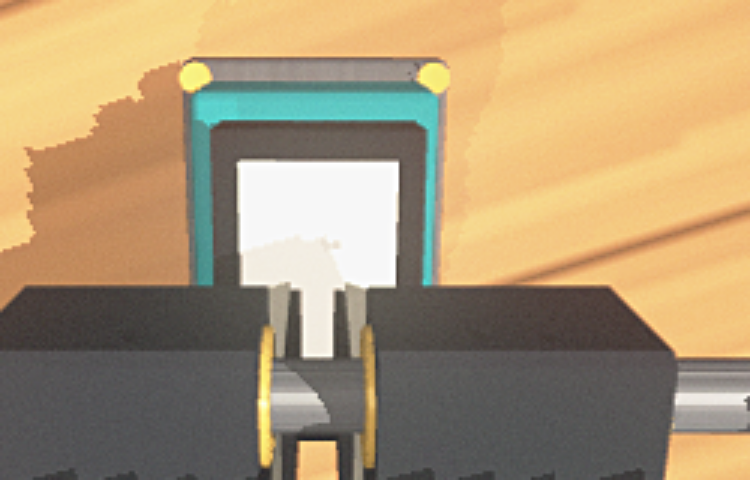

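Run:
```python
from h import *
W=robot.camera_params("wrist"); o=robot.observe(); c=-W['R'].T@W['t']
ex=np.array([.948,-.317]); ey=np.array([.317,.948]); L=np.array([.479,.222])
for f,dz,z in (("w4",.1147-.103,.1239),("w5",.0627-.103,.0735),("w6",0,.0735)):
    h=cv2.cvtColor(cv2.imread(f"pics/{f}.png"),cv2.COLOR_BGR2HSV); Q=dict(W); Q['t']=-W['R']@(c+[0,0,dz])
    m=((h[...,1]<60)&(h[...,2]>140)).astype(np.uint8); m[:, :215]=0; m[:,300:]=0
    # near edge row + side columns from rows just below near edge
    cols=range(240,272); top=np.median([np.flatnonzero(m[140:,k])[0]+140 for k in cols])
    r=int(top)+20; q=np.flatnonzero(m[r,225:290])+225
    p=ray(Q,[[256,top-.5],[q[0]-.5,r],[q[-1]+.5,r]],z)[:,:2]-o['tool_pos'][:2]
    print(f,top,q[0],q[-1],"near edge x rel tool mm",(p[0]@ex)*1e3,"sides y",(p[1:]@ey)*1e3)
```

```text
Traceback (most recent call last):
IndexError: index 0 is out of bounds for axis 0 with size 0
```

Run:
```python
from h import *
W=robot.camera_params("wrist"); o=robot.observe(); c=-W['R'].T@W['t']
ex=np.array([.948,-.317]); ey=np.array([.317,.948])
for f,dz,z in (("w4",.1147-.103,.1239),("w5",.0627-.103,.0735),("w6",0,.0735)):
    im=cv2.imread(f"pics/{f}.png"); h=cv2.cvtColor(im,cv2.COLOR_BGR2HSV); Q=dict(W); Q['t']=-W['R']@(c+[0,0,dz])
    m=(h[...,1]<60)&(h[...,2]>150)
    col=m[:,246:266].mean(1)>.5; rows=np.flatnonzero(col[168:238])+168
    top=rows[0]; r=top+12; q=np.flatnonzero(m[r,215:300])+215
    p=ray(Q,[[256,top-.5],[q[0]-.5,r],[q[-1]+.5,r]],z)[:,:2]-o['tool_pos'][:2]
    print(f,top,rows[-1],q[0],q[-1],"near edge x",(p[0]@ex)*1e3,"sides y",(p[1:]@ey)*1e3)
```

```text
Traceback (most recent call last):
IndexError: index 0 is out of bounds for axis 0 with size 0
```

Run:
```python
from h import *
W=robot.camera_params("wrist"); o=robot.observe(); c=-W['R'].T@W['t']
ex=np.array([.948,-.317]); ey=np.array([.317,.948])
for f,dz,z in (("w4",.1147-.103,.1239),("w5",.0627-.103,.0735),("w6",0,.0735)):
    im=cv2.imread(f"pics/{f}.png"); h=cv2.cvtColor(im,cv2.COLOR_BGR2HSV); Q=dict(W); Q['t']=-W['R']@(c+[0,0,dz])
    m=(h[...,1]<60)&(h[...,2]>150)
    col=m[:,246:266].mean(1)>.5; rows=np.flatnonzero(col[171:238])+171
    top=rows[0]; r=top+12; q=np.flatnonzero(m[r,215:300])+215
    p=ray(Q,[[256,top-.5],[q[0]-.5,r],[q[-1]+.5,r]],z)[:,:2]-o['tool_pos'][:2]
    print(f,top,rows[-1],q[0],q[-1],"near edge x",(p[0]@ex)*1e3,"sides y",(p[1:]@ey)*1e3)
```

```text
w4 193 237 221 288 near edge x -31.07346926302151 sides y [-18.60710786  18.02964506]
w5 193 237 222 288 near edge x -31.512319708173685 sides y [-17.85733018  17.82069538]
w6 173 237 229 296 near edge x -34.32692790417888 sides y [-18.0032366   28.02561435]
```

Run:
```python
from h import *
W=robot.camera_params("wrist"); o=robot.observe(); c=-W['R'].T@W['t']
ex=np.array([.948,-.317]); ey=np.array([.317,.948])
for f,dz in (("w4",.1147-.103),("w5",.0627-.103),("w6",0)):
    im=cv2.imread(f"pics/{f}.png"); h=cv2.cvtColor(im,cv2.COLOR_BGR2HSV); Q=dict(W); Q['t']=-W['R']@(c+[0,0,dz])
    m=((h[...,0]>22)&(h[...,0]<35)&(h[...,1]>120)&(h[...,2]>150)); m[170:]=0; m[:,:195]=0;m[:,310:]=0
    n,_,st,ce=cv2.connectedComponentsWithStats(m.astype(np.uint8)); ce=ce[1:][st[1:,4]>30]
    for z in (0.005,.04): p=(ray(Q,ce,z)[:,:2]-[.479,.222]); print(f,z,ce.round(1).tolist(),"x",(p@ex*1e3).round(1),"y",(p@ey*1e3).round(1))
im=robot.read_camera("scene")[:,:,::-1]; P=robot.camera_params("scene")
u,v=proj(P,[.479,.222,.055])[0].astype(int); print(u,v)
w=robot.read_camera("wrist")[:,:,::-1]; cv2.imwrite("pics/w7.png",w)
cv2.imwrite("pics/v7.png",np.hstack([cv2.resize(im[v-40:v+40,u-40:u+40],(400,400),interpolation=cv2.INTER_CUBIC),cv2.resize(w[140:240,206:306],(400,400))]))
print(robot.observe()['tool_pos'])
```

```text
w4 0.005 [[218.0, 141.8], [294.3, 142.1]] x [-48.5 -48.4] y [-34.5  37.5]
w4 0.04 [[218.0, 141.8], [294.3, 142.1]] x [-51.3 -51.2] y [-29.7  32.5]
w5 0.005 [[206.0, 149.6], [301.9, 150.1]] x [-46.8 -46.6] y [-36.7  36.1]
w5 0.04 [[206.0, 149.6], [301.9, 150.1]] x [-50.7 -50.5] y [-30.3  30. ]
w6 0.005 [[214.8, 144.6], [294.5, 145.2]] x [-47.  -46.6] y [-35.9  36.1]
w6 0.04 [[214.8, 144.6], [294.5, 145.2]] x [-50.2 -49.8] y [-30.7  31.1]
324 215
[0.47875369 0.22269824 0.1030449 ]
```

View pics/v7.png

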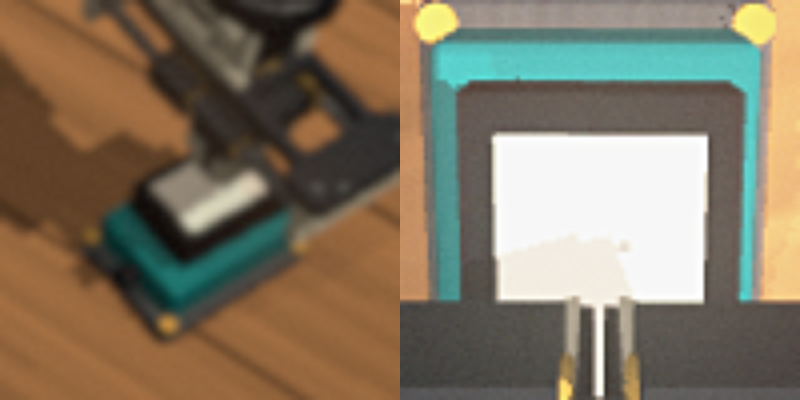

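The lamp screws agree with the estimated centre (.479, .222). After release the cover looks level on the engine, possibly 1–2 mm towards -x, so it may have used its play. I'll press gently at the centre. First contact should be at TCP z ≈ 0.0845 if the cover is still on the catches.

Emit:
{"name": "jog_arm", "arguments": {
  "deltas": [0, 0, -0.05, 0, 0, 0, 0, 0, -0.1, 0, 0, 0, 0, 0, -0.14, 0, 0, 0, 0, 0, -0.16, 0, 0, 0, 0, 0, -0.16, 0, 0, 0],
  "claw": 0
}}

```text
time: 11.97
tool_pos: [0.4783, 0.2226, 0.0862]
tool_rot: [-3.141, -0.001, 2.819]
contact_force: [-0.1, 0.3, 0.4]
opening: 0.0005
```

Emit:
{"name": "jog_arm", "arguments": {
  "deltas": [0, 0, -0.01, 0, 0, 0, 0, 0, -0.015, 0, 0, 0, 0, 0, -0.02, 0, 0, 0, 0, 0, -0.02, 0, 0, 0]
}}

```text
time: 12.3
tool_pos: [0.4788, 0.2227, 0.0851]
tool_rot: [3.141, 0.0, 2.819]
contact_force: [0.1, 0.1, 0.7]
opening: 0.0007
```

Emit:
{"name": "jog_arm", "arguments": {
  "deltas": [0, 0, -0.005, 0, 0, 0, 0, 0, -0.01, 0, 0, 0, 0, 0, -0.01, 0, 0, 0, 0, 0, -0.01, 0, 0, 0]
}}

```text
time: 12.63
tool_pos: [0.4788, 0.2228, 0.0842]
tool_rot: [3.141, 0.0, 2.819]
contact_force: [-0.1, -0.4, 1.5]
opening: 0.0007
```

Emit:
{"name": "jog_arm", "arguments": {
  "deltas": [0, 0, -0.005, 0, 0, 0, 0, 0, -0.01, 0, 0, 0, 0, 0, -0.01, 0, 0, 0, 0, 0, -0.01, 0, 0, 0]
}}

```text
time: 12.97
tool_pos: [0.4787, 0.2226, 0.0828]
tool_rot: [-3.141, -0.0, 2.819]
contact_force: [-0.2, 0.5, 0.6]
opening: 0.0003
```

Emit:
{"name": "jog_arm", "arguments": {
  "deltas": [0, 0, -0.005, 0, 0, 0, 0, 0, -0.01, 0, 0, 0, 0, 0, -0.01, 0, 0, 0, 0, 0, -0.01, 0, 0, 0]
}}

```text
time: 13.3
tool_pos: [0.4789, 0.2227, 0.0821]
tool_rot: [3.141, 0.0, 2.819]
contact_force: [-0.7, 0.5, 1.7]
opening: 0.0006
```

Emit:
{"name": "jog_arm", "arguments": {
  "deltas": [0, 0, -0.005, 0, 0, 0, 0, 0, -0.01, 0, 0, 0, 0, 0, -0.01, 0, 0, 0, 0, 0, -0.01, 0, 0, 0]
}}

```text
time: 13.63
tool_pos: [0.4794, 0.2227, 0.0816]
tool_rot: [3.141, 0.002, 2.819]
contact_force: [0.1, -1.2, 5.2]
opening: 0.0007
```

Emit:
{"name": "jog_arm", "arguments": {
  "deltas": [0, 0, -0.005, 0, 0, 0, 0, 0, -0.01, 0, 0, 0, 0, 0, -0.01, 0, 0, 0, 0, 0, -0.01, 0, 0, 0]
}}

```text
time: 13.97
tool_pos: [0.4799, 0.2227, 0.0809]
tool_rot: [3.14, 0.003, 2.819]
contact_force: [2.4, -0.1, 7.0]
opening: 0.0004
```

Emit:
{"name": "jog_arm", "arguments": {
  "deltas": [0, 0, -0.005, 0, 0, 0, 0, 0, -0.01, 0, 0, 0, 0, 0, -0.01, 0, 0, 0, 0, 0, -0.01, 0, 0, 0]
}}

```text
time: 14.3
tool_pos: [0.4804, 0.2226, 0.0801]
tool_rot: [3.14, 0.004, 2.819]
contact_force: [2.4, -2.5, 5.3]
opening: 0.0004
```

Emit:
{"name": "jog_arm", "arguments": {
  "deltas": [0, 0, -0.005, 0, 0, 0, 0, 0, -0.01, 0, 0, 0, 0, 0, -0.01, 0, 0, 0, 0, 0, -0.01, 0, 0, 0]
}}

```text
time: 14.63
tool_pos: [0.4786, 0.2227, 0.0779]
tool_rot: [-3.142, -0.0, 2.819]
contact_force: [1.0, 0.2, -0.3]
opening: 0.0007
```

Run:
```python
from h import *
o=robot.observe(); w=robot.read_camera("wrist")[:,:,::-1]; cv2.imwrite("pics/w8.png",w)
print(o['time'],o['tool_pos'],o['tool_rot'],o['contact_force'],o['torque'])
im=robot.read_camera("scene")[:,:,::-1]; u,v=324,215
cv2.imwrite("pics/v8.png",np.hstack([cv2.resize(im[v-40:v+40,u-40:u+40],(400,400),interpolation=cv2.INTER_CUBIC),cv2.resize(w[140:240,206:306],(400,400))]))
```

```text
14.6333 [0.47857409 0.22267859 0.07792713] [-3.14158442e+00 -3.99579286e-04  2.81923085e+00] [ 0.99656796  0.19097323 -0.3286212 ] [ 0.03170195  0.04320286 -0.01046157]
```

View pics/v8.png

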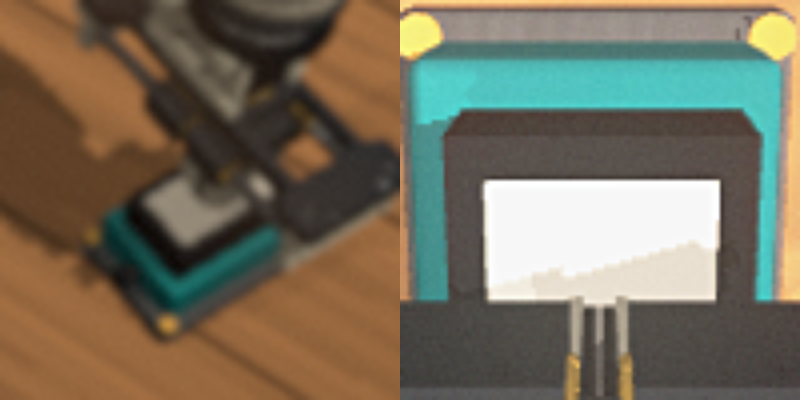

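At least one end has snapped: the force fell to zero, and the cover looks lower and centred in view. I'll keep pushing. Seated contact should come at TCP z ≈ 0.075.

Emit:
{"name": "jog_arm", "arguments": {
  "deltas": [0, 0, -0.005, 0, 0, 0, 0, 0, -0.01, 0, 0, 0, 0, 0, -0.015, 0, 0, 0, 0, 0, -0.015, 0, 0, 0]
}}

```text
time: 15.07
tool_pos: [0.4785, 0.2227, 0.0762]
tool_rot: [-3.141, -0.001, 2.82]
contact_force: [-0.0, 0.6, 0.2]
opening: 0.0002
```

Emit:
{"name": "jog_arm", "arguments": {
  "deltas": [0, 0, -0.005, 0, 0, 0, 0, 0, -0.01, 0, 0, 0, 0, 0, -0.01, 0, 0, 0, 0, 0, -0.01, 0, 0, 0]
}}

```text
time: 15.4
tool_pos: [0.4787, 0.2227, 0.0755]
tool_rot: [3.142, -0.0, 2.819]
contact_force: [-0.1, -0.3, 0.5]
opening: 0.0004
```

Emit:
{"name": "jog_arm", "arguments": {
  "deltas": [0, 0, -0.005, 0, 0, 0, 0, 0, -0.01, 0, 0, 0, 0, 0, -0.01, 0, 0, 0, 0, 0, -0.01, 0, 0, 0]
}}

```text
time: 15.73
tool_pos: [0.4788, 0.2227, 0.0753]
tool_rot: [3.141, 0.0, 2.819]
contact_force: [-2.0, -0.6, 7.2]
opening: 0.0007
```

Stiff contact at TCP z = 0.0753 means the cover centre is seated; with one end still up it would be about 5 mm higher. I'll push a little more to make sure, then trim to 10 N.

Emit:
{"name": "jog_arm", "arguments": {
  "deltas": [0, 0, -0.005, 0, 0, 0, 0, 0, -0.005, 0, 0, 0, 0, 0, -0.005, 0, 0, 0, 0, 0, -0.005, 0, 0, 0]
}}

```text
time: 16.07
tool_pos: [0.4788, 0.2227, 0.0752]
tool_rot: [3.141, 0.001, 2.82]
contact_force: [-3.7, -0.9, 10.3]
opening: 0.0008
```

Run:
```python
from h import *
F=[]
w=None
for i in range(5):
    o=robot.observe(); F.append(o['contact_force']); w=robot.read_camera("wrist")[:,:,::-1]
print(o['time'],o['tool_pos'],np.mean(F,0),np.std(F,0),o['torque'])
im=robot.read_camera("scene")[:,:,::-1]; u,v=324,215
cv2.imwrite("pics/v9.png",np.hstack([cv2.resize(im[v-40:v+40,u-40:u+40],(400,400),interpolation=cv2.INTER_CUBIC),cv2.resize(w[140:240,206:306],(400,400))]))
```

```text
16.2667 [0.47883782 0.2227216  0.0752255 ] [-3.2884056  -1.19797691 10.28950357] [0.4611922  0.32215355 0.58720916] [-0.20060792  0.50956683 -0.04979347]
```

View pics/v9.png

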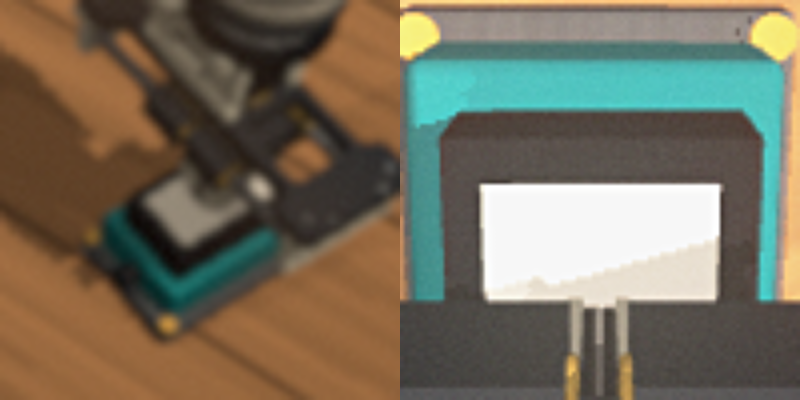

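The centre of the cover's top is at 0.0642 m (0.0752 − 0.011), the lowest it can go, so both ends must be on the ledge. The push averages 10.3 N. Handing in.

```bash
python3 -c "
from cell import robot
print(robot.observe()['contact_force']); print(robot.hand_in()); o=robot.observe(); print(o['time'],o['tool_pos'],o['contact_force'])"
```

```text
[-3.22458455 -1.1495867  10.59404098]
the job is handed in; nothing more can be done
None
the job is handed in; nothing more can be done
```

The white-diffuser cover is snapped onto the lamp head, and the closed gripper was still pushing down on it with about 10 N at hand-in, at about 16.3 s of the 54 s allowed. I gripped the cover at 10 N and set it on the catches. I then let go, closed the fingers and pressed down on the diffuser until it snapped.

- **Seating:** the push rose to about 7 N and fell to zero as the cover dropped. It then met a stiff stop with the cover's top at 64.2 mm, against 64 mm for flush. With one end still up, the top's centre would be about 5 mm higher, so I take both catches as snapped. I could not read the catches directly.
- **Final push:** 10.3 N on average over five readings (10.6 N at hand-in), with about 3.4 N sideways.
- **Checks that disagreed:** after I let go, the wrist view put the cover about 3 mm towards the lamp's -x side, more than its 1.5 mm of play. I did not find out why. It looked square again after the snap, but I judged that by eye only.
- **Other objects:** I touched nothing else on the bench.

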